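Spin the reagent carousel and stop it at the reader

ROBOT

A 7-joint arm with a two-finger parallel gripper is mounted at the origin on the work surface. World frame = base frame: x ahead of the robot, y to its left, z up, the work surface at z = 0. Lengths are in m, angles in rad, forces in N, time in s.
With the tool pointing down it reaches from about 0.4 to 0.875 m from the base axis. Payload 6.5 kg.
Tool frame: the origin (TCP) lies midway between the tips of the shut fingers; the grasp point (between the pads) lies 19 mm behind it (grip_depth is the z of the grasp point in the tool frame, in m); z points along the fingers, x is the direction in which the jaws open and shut, and the axes are right-handed (so a half turn about z gives the same grasp; the last joint's range is limited). The gripper opens to 85 mm and grips with 20 to 120 N. Pads are 22 mm wide; open, the fingers measure 114 mm over their backs; the gripper's body (76 mm by 85 mm) begins 54 mm behind the grasp point. The pads swing forward as they close: fully open they stand 13 mm farther back than shut.
Start: joints at [-1.201, 0.536, -0.004, 1.538, 0.003, 1.067, -0.071], TCP at [0.274, 0.589, 0.231] pointing down, gripper open.
Joint ranges: [-2.7, 2.7], [-0.37, 2.16], [-1.27, 1.26], [0.24, 2.4], [-1.31, 4.45], [0.19, 1.91], [-2.76, 2.76]. Speed limits (rad/s): [2.39, 2.39, 3.14, 3.14, 3.14, 3.14, 3.14].

INTERFACE

Orientations are given as a 3x3 rotation matrix whose columns are the frame's x, y, z axes.
In Python, from station import state, capture, hand_in, grip_depth gives the robot as it stands.
- The arm moves only by the tool apply_moves, never from a script. Its argument "series" is text: rows parted by semicolons, each of 6 numbers parted by spaces: the shift along the tool's x, y, z in m, then the turn, a rotation vector about the tool's x, y, z in degrees. A call has 1 to 12 rows; each row is the pose to reach, as a shift and turn from the pose commanded when the call began, along the tool's axes at that moment; what a row does not reach only later rows make up. A row lasts 1/12 s, in which the tool goes at most 41.7 mm and 7.16 degrees, less where a joint would pass 70% of its speed; a pose out of reach is approached as far as the arm can. A call with a gripper value outside its range is refused whole. "fingers" is the closure, from 0 (fully open) to 1 (shut), set as the call begins (left out, the last holds). The fingers move at their own pace and stop on an object; "force" is the grip in N (left out, the last holds). Time passes only in rows, so rows that repeat a pose let the fingers close. It gives the time, the measured TCP pose, the force and the opening at its end, in the units of the state.
- state(): the state, without advancing time (a new reading comes with each control period).
- capture(name): name is "scene" or "top" or "wrist"; returns a dict with "image" (400x640x3 uint8, red, green, blue), "range_z" (400x640 float32, m along the optical axis (not along the pixel's ray), 0 where there is no reading), "K" (3x3 intrinsics, pixels), "world_to_cam" (4x4, takes a point from world to camera coordinates); the wrist camera has in their place "tool_from_camera" (4x4, takes a point from camera to tool coordinates, whose origin is the TCP and whose axes are the tool frame's). Camera axes: x right, y down, z forward; pixel columns grow to the right and rows downward; lengths in m; the calibration is good to about 2 mm. The wrist camera is an equidistant fisheye: a pixel r from the principal point sees the ray r / f radians off the axis. A picture is of the moment at which its call begins: read the wrist's pose just before it.
- hand_in(): hands the job in, once; it reports no verdict.
The state is a dict: "time": time; "qpos": joint angles; "qd": joint speeds; "effort": joint torques, N m; "eef_pos": TCP position; "orientation": TCP orientation; "ft_force": force on the tool from outside, world axes, zero at the start; "torque": the same for the moment, N m; "finger_gap": finger opening in m.
Only numpy, scipy, OpenCV 4.12 (cv2) and the standard library are available. Lean on these libraries where they do the work, as an engineer would, in place of code of your own. Each camera call takes 0.05 s, during which the arm holds its last target.

TASK

The reagent carousel has just been put back on its spindle: flick it anticlockwise (seen from above) with the fingertips, against one of its low radial dividers for instance, and let it spin untouched for at least one full turn. Then, while it is still turning, stop it with a fingertip on its flat rim, not by a divider, so that the one tall bottle comes to rest squarely in front of the code reader; it must not be stopped anywhere else and then pushed into place. Take the hand away and leave it standing so, without touching its bottles, lifting it or disturbing the other things on the deck.

Things in the scene. Friction and masses are not known exactly. Their poses are not given: they have to be found in the camera images.
- sampler: Fixed unit: white round base, 280 mm across, 40 mm high; on its +y side a white console (150 x 115 x 40 mm) with the code reader, a black box 56 mm wide, top 114 mm above the deck, window 139 mm from the axis facing the carousel. Origin: on the carousel's axis at deck level; +y points to the reader, which lies 40 to 95 degrees anticlockwise from world +x. Place and yaw vary.
- spindle: Sleeve under the carousel, does not turn, slides up only if the carousel is lifted. Origin on the axis, 41 mm above the deck. It carries the carousel: an aluminium disc 240 mm across, 8 mm thick, flat top 56 mm above the deck, bare flat rim from radius 98 to 120 mm. The bearing is very free: a spin of 2 to 3 rad/s lasts over 20 s. The carousel stays where it is stopped.
- carousel (a joint): Angle of the carousel in rad, growing anticlockwise seen from above, counted on over the turns. At every full turn (0, 6.283, 12.566, ...) the tall bottle is exactly before the reader. Starts at rest between -2.4 and -1.1. All turning parts weigh about 0.9 kg; 5 to 10 N pressed on the rim by a fingertip stops it within a few degrees.
- dividers: Six upright white radial fins on the disc, turning with it, 60 degrees apart; each 4 mm thick, from radius 21 to 96 mm, 25 mm high (top 81 mm above the deck). Origin on the axis at the disc's top, 56 mm above the deck; two fins lie along its x axis (+x and -x), the others at 60 degree steps. Push one sideways near its outer end to turn the carousel.
- bottles: Six bottles seated in the carousel, turning with it, one midway between each two dividers: axes at radius 58 mm, 34 mm diameter (out to radius 75 mm); five short jars 46 mm high and one tall bottle 75 mm high (top 131 mm above the deck), narrower at the neck. Origin on the axis at the disc's top; its +y points to the tall bottle. Not to be touched.
- tall_bottle (a point): Point on the axis of the tall bottle, 34 mm above the disc's top, 90 mm above the deck; it turns with the carousel at radius 58 mm.
- read_spot (a point): Fixed point in front of the middle of the reader's window, 58 mm from the carousel's axis and 90 mm above the deck: where the tall bottle's axis must be.
- lift_knob (a point): Top of the black knob in the middle of the carousel, 119 mm above the deck, 36 mm diameter, on a thin stem; it is for lifting the carousel out and is not needed here.
- spare_jar: Loose short jar, 33 mm diameter, 46 mm high, upright on the deck beside the base, left of it. Origin: centre of underside. Bystander.
- loose_cap: Loose cap, 28 mm diameter, 14 mm high, lying on the console beside the reader. Origin: centre of underside. Bystander.
- spare_bottle: Loose tall bottle, 32 mm diameter, 75 mm high, upright on the deck on the left (not on the carousel). Origin: centre of underside. Bystander.
- pipette: Hand pipette lying on the deck, about 290 mm long along its x axis, 50 mm wide, 24 mm high. Origin on the deck under the end of the thick part. Bystander.
- trough: Open white trough 60 x 120 x 34 mm on the deck at the right. Origin: centre of underside. Bystander.
- tube_rack: Grey tube rack with capped tubes, 60 x 150 mm, 72 mm high, on the deck at the right. Origin: centre of underside. Bystander.
- vial: Amber glass vial, 22 mm diameter, 42 mm high, upright on the deck at the near right. Origin: centre of underside. Bystander.

How it is judged:
By the outcome, as a careful person would: the job done as asked, in the order asked, and still so for the second after the job is handed in, with the robot touching nothing.
It also fails if it takes over 45 s, if anything falls off the work surface, if the arm or the gripper's body presses on something with over 40 N, if the wrist force passes 120 N, or if a joint passes its speed limit or range.

## Working session

There is one attempt and no reset: what is moved stays moved. The work goes in short steps, Python scripts to look and compute and a tool call to move; the robot and the scene stay as the last step left them, time stands still between calls to the robot, and variables do not carry over. Pictures are saved under pics/ and viewed, and the job is handed in when it is done.

Besides the shell and the picture viewer there is one more tool, called after "Emit:" as name(argument=value, ...), one argument or row to a line, values as JSON. apply_moves: Moves the arm, as the interface text tells. Its arguments: {"type":"object","properties":{"series":{"type":"string"},"fingers":{"type":"number"},"force":{"type":"number"}},"required":["series"]}

```bash
ls; mkdir -p pics
python3 - <<'E'
from station import state, capture, grip_depth
import cv2,numpy as np
s=state();print(s,grip_depth)
for n in("scene","top"):
    c=capture(n);cv2.imwrite(f"pics/{n}0.png",c["image"][:,:,::-1]);np.savez(f"{n}0.npz",**c);print(n,c["K"],c["world_to_cam"])
E
```

```text
pics
{'time': 0.0, 'qpos': array([-1.20120439,  0.53718788, -0.0044683 ,  1.53888607,  0.0026066 ,
        1.06729627, -0.07118423]), 'qd': array([-1.36902698e-03,  2.16748362e-04, -9.39311928e-04, -1.69211572e-04,
        5.98208795e-04,  6.04694071e-06, -1.64240014e-03]), 'effort': array([ 1.33076301e-04, -5.83421874e+01,  1.04832239e+00, -2.59101248e+01,
        1.22425056e-02,  9.56929143e-03, -6.37915704e-06]), 'eef_pos': array([0.27411476, 0.5886648 , 0.2303937 ]), 'orientation': array([[ 4.22022325e-01,  9.06585215e-01, -6.36841561e-04],
       [ 9.06583715e-01, -4.22022789e-01, -1.65332824e-03],
       [-1.76764459e-03,  1.20391241e-04, -9.99998430e-01]]), 'ft_force': array([ 0.11510932,  0.52362814, -0.57285237]), 'torque': array([ 0.02043316, -0.00820992, -0.01487315]), 'finger_gap': 0.08504123587117993} -0.0187
scene [[371.06000021   0.         313.0829889 ]
 [  0.         371.06000021 199.34616814]
 [  0.           0.           1.        ]] [[-0.78003823  0.62545353 -0.01866134  0.4062888 ]
 [ 0.41986653  0.50106077 -0.75673654 -0.1347786 ]
 [-0.46395307 -0.59811871 -0.65345356  1.54018701]
 [ 0.          0.          0.          1.        ]]
top [[421.55426138   0.         320.19379516]
 [  0.         421.55426138 200.41586172]
 [  0.           0.           1.        ]] [[-0.00486846 -0.99959423 -0.02806564  0.02925048]
 [-0.99095177  0.0085871  -0.1339435   0.52240934]
 [ 0.13413015  0.0271596  -0.99059147  1.31364311]
 [ 0.          0.          0.          1.        ]]
```

View pics/scene0.png

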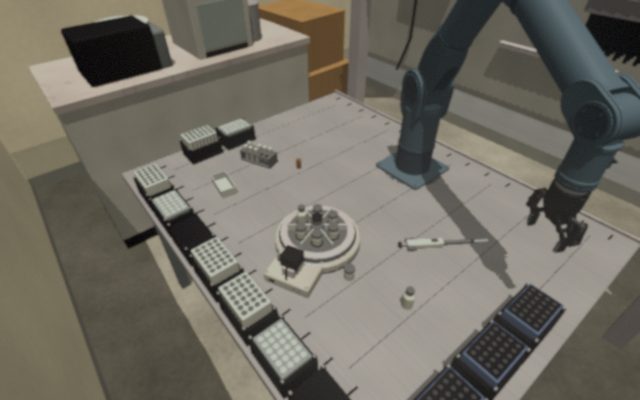

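View pics/top0.png

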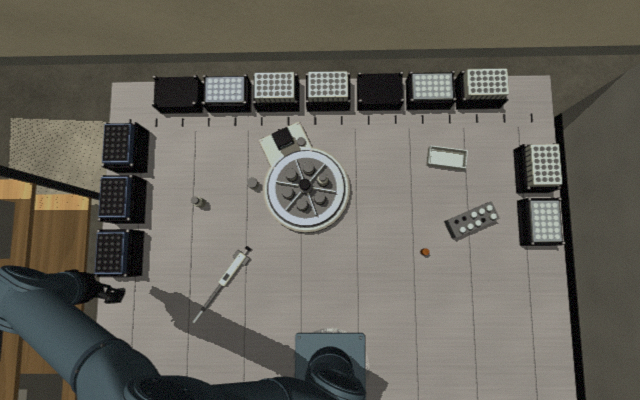

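The top view shows the carousel around pixel (306,188) and the reader near (283,138), up and to the left. The jar is at (254,184), the spare bottle at (197,202) and the pipette at (225,280).

```bash
cat > h.py <<'E'
import numpy as np,cv2
def pts(c):
    z=c["range_z"];K=c["K"];v,u=np.mgrid[:400,:640]
    P=np.stack([(u-K[0,2])/K[0,0]*z,(v-K[1,2])/K[1,1]*z,z],-1)
    T=c["world_to_cam"];return (P-T[:3,3])@T[:3,:3]
def proj(c,p):
    T=c["world_to_cam"];q=np.atleast_2d(p)@T[:3,:3].T+T[:3,3];q=q@c["K"].T;return q[:,:2]/q[:,2:]
def plane(c,uv,h):
    T=c["world_to_cam"];R=T[:3,:3];o=-R.T@T[:3,3]
    uv=np.atleast_2d(uv).astype(float);d=np.c_[uv,np.ones(len(uv))]@np.linalg.inv(c["K"]).T@R
    return o+d*((h-o[2])/d[:,2])[:,None]
E
python3 - <<'E'
from h import *
c=dict(np.load("top0.npz"))
W=pts(c)
im=c["image"]
for n,ctr in(("top",(306,180)),):
    u,v=ctr;cr=im[v-70:v+70,u-75:u+75,::-1];cv2.imwrite("pics/topz.png",cv2.resize(cr,None,fx=4,fy=4,interpolation=cv2.INTER_CUBIC))
r=np.zeros((400,640),bool);r[110:250,240:370]=1
z=W[...,2]
for lo,hi in((.05,.062),(.03,.046),(.105,.125),(.125,.14)):
    m=r&(z>lo)&(z<hi);p=W[m];print(lo,hi,m.sum(),p.mean(0) if m.sum() else 0, p.min(0) if m.sum() else 0,p.max(0) if m.sum() else 0)
m=r&(z>.05)&(z<.062);
k,_=cv2.findContours(m.astype(np.uint8),0,1);k=max(k,key=cv2.contourArea)[:,0]
p=plane(c,k,.056)
def fit(p):
    A=np.c_[2*p[:,:2],np.ones(len(p))];s=np.linalg.lstsq(A,(p[:,:2]**2).sum(1),rcond=None)[0];return s[:2],np.sqrt(s[2]+s[0]**2+s[1]**2)
print("disc",fit(p))
E
```

```text
0.05 0.062 3215 [0.56158951 0.06993891 0.0566838 ] [ 0.44254955 -0.04728071  0.05004224] [0.72798262 0.25257952 0.06199   ]
0.03 0.046 2112 [0.60420301 0.09671865 0.03997354] [ 0.42464656 -0.06707576  0.03021451] [0.78269818 0.26071018 0.04599155]
0.105 0.125 501 [0.64901145 0.11042181 0.11342967] [0.49025897 0.00263893 0.10500517] [0.7427248  0.17224952 0.12441017]
0.125 0.14 49 [0.58082008 0.01735    0.13094554] [0.55157985 0.00537117 0.12502269] [0.59253398 0.07471476 0.13659606]
disc (array([0.56200161, 0.07069783]), np.float64(0.11797132310401269))
```

View pics/topz.png

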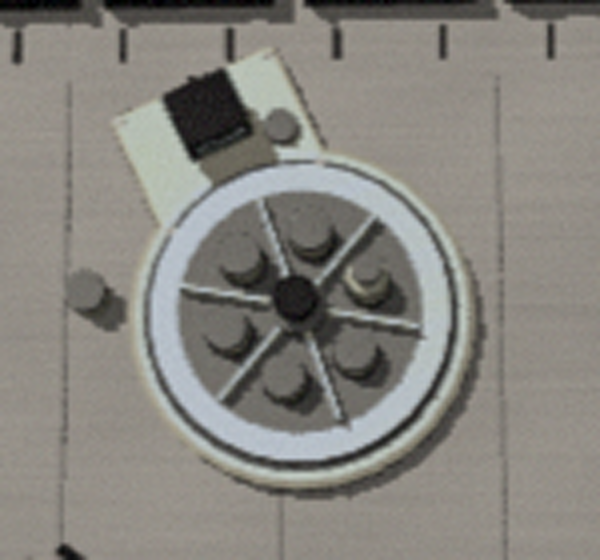

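The zoomed crop shows the tall bottle (light top) on the right at about (365,285) and the reader at the upper left at (208,112). Six white fins are visible, with the knob at (295,297).

Run:
```python
from h import *
c=dict(np.load("top0.npz"));W=pts(c);im=c["image"].astype(int);z=W[...,2]
def fit(p):
    A=np.c_[2*p[:,:2],np.ones(len(p))];s=np.linalg.lstsq(A,(p[:,:2]**2).sum(1),rcond=None)[0];return s[:2],np.sqrt(s[2]+s[0]**2+s[1]**2)
r=np.zeros((400,640),bool);r[110:250,240:370]=1
# bright rim annulus: bluish-white
m=(r&(im[...,2]>im[...,0]+5)&(im.sum(-1)>480)).astype(np.uint8)
k,h=cv2.findContours(m,cv2.RETR_CCOMP,1)
for q,hh in zip(k,h[0]):
    if cv2.contourArea(q)>500:
        print("rim",hh[3],fit(plane(c,q[:,0],.056)))
o=fit(plane(c,max(k,key=cv2.contourArea)[:,0],.056))[0]
# knob: black, z~.119
m=r&(im.max(-1)<60)&(z>.110)&(z<.125);n,l,st,ce=cv2.connectedComponentsWithStats(m.astype(np.uint8))
for i in range(1,n):
    if st[i,4]>20:
        p=W[l==i];print("black",st[i],ce[i],plane(c,ce[i],.119)[0],plane(c,ce[i],.114)[0],p.mean(0))
        if st[i,4]>100:
            kk,_=cv2.findContours((l==i).astype(np.uint8),0,1);P=plane(c,kk[0][:,0],.114)[:,:2]
            b=cv2.minAreaRect((P*1000).astype(np.float32));print(b); d=np.array(b[0])/1000-o;print("reader ang",np.degrees(np.arctan2(d[1],d[0])),np.hypot(*d))
# fins: pixels on plane z .081, bright within radius 85..95
P=plane(c,np.stack(np.meshgrid(np.arange(640),np.arange(400)),-1).reshape(-1,2),.081)[:,:2].reshape(400,640,2)-o
R=np.hypot(P[...,0],P[...,1]);A=np.degrees(np.arctan2(P[...,1],P[...,0]))
m=(R>.078)&(R<.090)&(im.sum(-1)>450)
print(np.sort(A[m]).round(1))
a=A[m];print("mean mod60",np.degrees(np.angle(np.exp(1j*np.radians(a*6)).mean()))/6)
# tall bottle
m=r&(z>.122)&(z<.14)&(R<.09);p=W[m];print("tall",m.sum(),np.median(p,0),np.degrees(np.arctan2(*(np.median(p,0)[:2]-o)[::-1])),np.hypot(*(np.median(p,0)[:2]-o)))
# console edge
m=r&(z>.034)&(z<.046)&(im.min(-1)>150)&(np.hypot(W[...,0]-o[0],W[...,1]-o[1])>.145)
kk,_=cv2.findContours(m.astype(np.uint8),0,1)
P=np.vstack([plane(c,q[:,0],.04) for q in kk])[:,:2]
print("console",cv2.minAreaRect((P*1000).astype(np.float32)))
```

```text
rim -1 (array([0.56233127, 0.07172321]), np.float64(0.10887143557836768))
black [272 128  21  20 238] [282.05882353 137.11764706] [0.70846656 0.13962965 0.119     ] [0.70993032 0.14023039 0.114     ] [0.70980255 0.14016768 0.1144935 ]
((710.0164794921875, 139.511474609375), (49.89216232299805, 50.977821350097656), 26.294301986694336)
reader ang 24.65536610165642 0.16249975403269787
black [299 179  12  12 103] [304.52427184 184.23300971] [0.56101771 0.07052377 0.119     ] [0.56189312 0.07084876 0.114     ] [0.56113696 0.0705665  0.11835441]
((562.6240844726562, 70.91206359863281), (32.64503479003906, 32.25519561767578), 44.440181732177734)
reader ang -70.15100274569087 0.0008623747897618438
[-160.4 -159.7 -159.2 -100.9  -99.9  -99.5  -99.2  -40.7  -40.5  -39.4
   18.7   19.4   78.6   79.    79.3   80.4  139.7]
mean mod60 19.75705681069489
tall 57 [0.58022098 0.01734145 0.13021712] -71.79059268309123 0.057248724311346214
console ((715.9342041015625, 143.86753845214844), (85.41757202148438, 142.81411743164062), 24.994504928588867)
```

Run:
```python
from h import *
for f in("top","scene"):
    c=dict(np.load(f+"0.npz"));W=pts(c);z=W[...,2];im=c["image"].astype(int)
    T=c["world_to_cam"];print(f,"cam",-T[:3,:3].T@T[:3,3])
    o=np.array([.562,.0708]);D=W[...,:2]-o;R=np.hypot(D[...,0],D[...,1]);R[c["range_z"]==0]=9
    A=np.degrees(np.arctan2(D[...,1],D[...,0]))
    m=(z>.054)&(z<.0575)&(R<.135)&(R>.1);
    k,_=cv2.findContours(((abs(z-.056)<.004)&(R<.13)&(R>.099)).astype(np.uint8),0,1)
    k=np.vstack(k)[:,0];P=plane(c,k,.056)[:,:2];rr=np.hypot(*(P-o).T);P=P[rr>.112]
    Q=np.c_[2*P,np.ones(len(P))];s=np.linalg.lstsq(Q,(P**2).sum(1),rcond=None)[0];print("ctr",s[:2],np.sqrt(s[2]+s[0]**2+s[1]**2),len(P))
    m=(z>.113)&(z<.1235)&(R<.03);print("knob",m.sum(),W[m].mean(0),(W[m].min(0)+W[m].max(0))/2)
    m=(z>.108)&(z<.118)&(R>.13)&(R<.2);P=W[m][:,:2];b=cv2.minAreaRect((P*1000).astype(np.float32));print("reader",m.sum(),b,np.degrees(np.arctan2(b[0][1]/1000-o[1],b[0][0]/1000-o[0])))
    m=(z>.124)&(z<.135)&(R>.03)&(R<.09);p=W[m];print("tall",m.sum(),p.mean(0),A[m].mean(),R[m].mean())
    g=(R>.21)|(R<.21)
    m=(z>.03)&(z<.09)&(R>.15)&(R<.40)&(c["range_z"]>0)
    n,l,st,ce=cv2.connectedComponentsWithStats(m.astype(np.uint8))
    for i in range(1,n):
        if st[i,4]>15:p=W[l==i];print("  obj",st[i],p.mean(0).round(3),p.max(0)[2].round(3))
```

```text
top cam [ 0.34162572 -0.01092539  1.37207793]
ctr [0.56198688 0.07055931] 0.11751235235368068 226
knob 101 [0.56111702 0.07082039 0.11857545] [0.56059064 0.07078486 0.11861321]
reader 256 ((710.7225341796875, 139.87596130371094), (50.70039367675781, 55.332977294921875), 24.224098205566406) 24.913076135720882
tall 46 [0.5815608  0.01585317 0.13060906] -70.33700722981105 0.05863214045371929
  obj [253  73  46  36 484] [0.854 0.154 0.066] 0.09
  obj [306  73  45  36 459] [ 0.854 -0.005  0.065] 0.09
  obj [357  77  41  31 667] [ 0.863 -0.143  0.062] 0.079
  obj [215  82  36  27 590] [0.859 0.296 0.068] 0.085
  obj [288 122  23  23 287] [0.744 0.097 0.042] 0.061
  obj [259 134  21  28 308] [0.7   0.193 0.04 ] 0.047
  obj [247 178  11  10  89] [0.581 0.244 0.045] 0.051
  obj [191 197  13  10 102] [0.52  0.415 0.06 ] 0.081
scene cam [1.08808432 0.73463217 0.91203069]
ctr [0.56332097 0.07678003] 0.11782644629129517 138
knob 71 [0.56468277 0.07813048 0.11738408] [0.5642731  0.0772678  0.11740723]
reader 278 ((713.4010620117188, 145.7459716796875), (51.56510543823242, 55.59150314331055), 22.482372283935547) 26.33615347900345
tall 35 [0.58394617 0.02304275 0.12985556] -65.18688006256991 0.05287771118956458
  obj [ 189  217  118  129 2486] [0.885 0.123 0.066] 0.09
  obj [ 264  254   58   39 1080] [0.727 0.162 0.045] 0.09
  obj [344 264  12  11 107] [0.585 0.252 0.043] 0.05
  obj [403 286  13  19 178] [0.53  0.428 0.056] 0.079
```

The two cameras agree on the reader's direction from the axis: 25.0° (top) and 24.7° (scene). That is outside the 40–95° in the brief. The black box does fit the given size, height and distance, so I trust the images. The axis positions differ by about 6 mm between the cameras, so the wrist camera will settle that. I'm moving over the near rim with the fingers shut.

Emit:
apply_moves(
  series="-0.014 0.014 0.002 0 0 2; -0.042 0.043 0.007 0 0 6; -0.07 0.071 0.012 0 0 11; -0.098 0.1 0.017 0 0 15; -0.126 0.128 0.022 0 0 20; -0.154 0.156 0.027 0 0 25; -0.182 0.185 0.032 0 0 30; -0.21 0.213 0.037 0 0 35; -0.238 0.241 0.042 0 0 40; -0.266 0.27 0.047 0 0 45; -0.29 0.294 0.05 0 0 50; -0.31 0.314 0.05 0 0 55",
  fingers=1,
  force=40,
)

```text
time: 1.1
eef_pos: [0.4282, 0.1725, 0.1807]
orientation: [[0.986, 0.168, -0.001], [0.168, -0.986, -0.001], [-0.001, 0.001, -1.0]]
ft_force: [0.5, 0.9, -0.4]
finger_gap: -0.0001
```

Run:
```python
from station import *
import cv2,numpy as np
s=state();print(s)
c=capture("wrist");cv2.imwrite("pics/w1.png",c["image"][:,:,::-1]);np.savez("w1.npz",R=s["orientation"],p=s["eef_pos"],**c);print(c["K"],c["tool_from_camera"])
```

```text
{'time': 1.1, 'qpos': array([-0.74799629,  0.29699225,  0.3154979 ,  2.08060169, -0.12814731,
        0.78346924, -0.18563573]), 'qd': array([ 0.40248361, -0.01588902,  0.34807705,  0.04810932, -0.1429075 ,
       -0.00578974, -0.19519458]), 'effort': array([-2.36314192e+00, -3.74312031e+01,  2.10423499e+00, -2.01503348e+01,
        1.87761225e-01, -1.18483903e-02,  4.24633948e-01]), 'eef_pos': array([0.42816226, 0.1724751 , 0.18067878]), 'orientation': array([[ 9.85809984e-01,  1.67861649e-01, -1.06854477e-03],
       [ 1.67860370e-01, -9.85810060e-01, -1.19258857e-03],
       [-1.25357207e-03,  9.96299394e-04, -9.99998718e-01]]), 'ft_force': array([ 0.47645309,  0.8581926 , -0.41565484]), 'torque': array([ 0.00604492, -0.04240515, -0.02943321]), 'finger_gap': -5.403266697887369e-05}
[[309.70691629   0.         318.2173765 ]
 [  0.         309.70691629 199.47084501]
 [  0.           0.           1.        ]] [[ 9.99999873e-01 -4.58825988e-04  2.10630058e-04  1.30021702e-03]
 [ 3.76052778e-04  9.55305697e-01  2.95619492e-01 -7.42483103e-02]
 [-3.36853999e-04 -2.95619375e-01  9.55305748e-01 -1.43473488e-01]
 [ 0.00000000e+00  0.00000000e+00  0.00000000e+00  1.00000000e+00]]
```

View pics/w1.png

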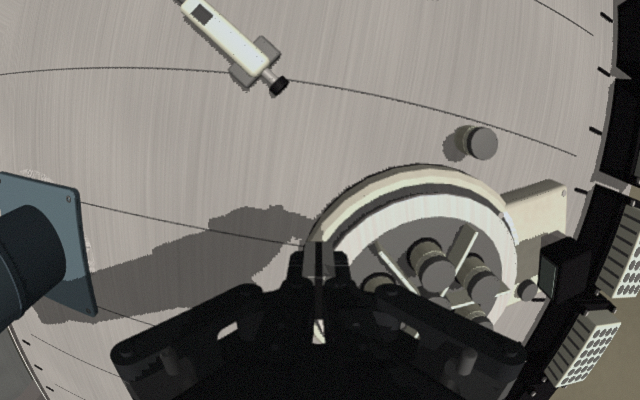

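The wrist view shows the shut fingertips at about (318,260), the disc rim on the right and the finger linkage spread along tool x. I'll turn so that tool x is tangential and the linkage stays clear of the bottles. Then I'll look again.

Emit:
apply_moves(
  series="0 0.009 0 0 0 -7; 0 0.019 0 0 0 -14; 0 0.029 0 0 0 -21; 0 0.039 0 0 0 -28; 0 0.049 0 0 0 -35; 0 0.059 0 0 0 -42; 0 0.069 0 0 0 -49; 0 0.079 0 0 0 -56; 0 0.089 0 0 0 -63; 0 0.099 0 0 0 -70; -0.001 0.107 0 0 0 -77; -0.002 0.109 0 0 0 -84",
)

```text
time: 2.15
eef_pos: [0.4451, 0.0667, 0.1811]
orientation: [[-0.075, 0.997, -0.0], [0.997, 0.075, -0.001], [-0.001, -0.0, -1.0]]
ft_force: [0.8, -0.0, 0.3]
finger_gap: 0.0
```

Emit:
apply_moves(
  series="0 0 0 0 0 0; 0 0 0 0 0 0; 0 0 0 0 0 0",
)

```text
time: 2.4
eef_pos: [0.4451, 0.0684, 0.1812]
orientation: [[-0.067, 0.998, -0.0], [0.998, 0.067, 0.0], [0.0, -0.0, -1.0]]
ft_force: [0.2, 0.3, -0.5]
finger_gap: 0.0001
```

Run:
```python
from station import *
import cv2,numpy as np
s=state();print(s)
c=capture("wrist");cv2.imwrite("pics/w2.png",c["image"][:,:,::-1]);np.savez("w2.npz",R=s["orientation"],p=s["eef_pos"],**c)
c=capture("scene");np.savez("scene2.npz",**c)
```

```text
{'time': 2.4, 'qpos': array([-0.32200726,  0.27012467,  0.0807862 ,  2.09640168, -0.03097712,
        0.77625409,  1.4162573 ]), 'qd': array([-0.00556978, -0.00039061,  0.00259714, -0.00132682,  0.00076656,
        0.00125902,  0.01152106]), 'effort': array([ 3.84449540e-01, -3.74231637e+01,  1.19181063e+00, -2.06860471e+01,
        2.48810824e-02,  8.41013622e-03,  2.28435622e-02]), 'eef_pos': array([0.44512702, 0.06842303, 0.18121711]), 'orientation': array([[-6.74389172e-02,  9.97723394e-01, -1.45578453e-04],
       [ 9.97723394e-01,  6.74389367e-02,  1.33787581e-04],
       [ 1.43300655e-04, -1.36224539e-04, -9.99999980e-01]]), 'ft_force': array([ 0.16075905,  0.32546429, -0.5493937 ]), 'torque': array([0.02111384, 0.02471685, 0.02028563]), 'finger_gap': 5.0576309603169685e-05}
```

View pics/w2.png

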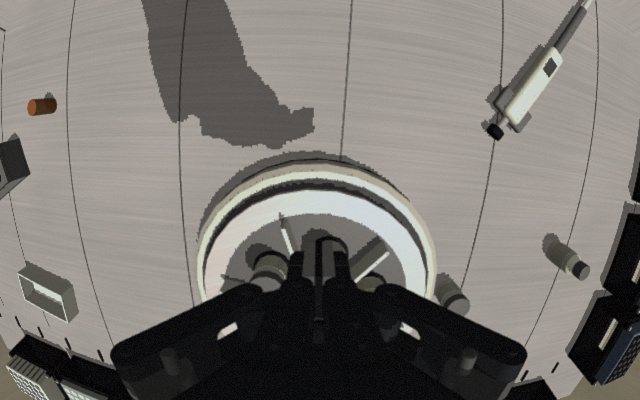

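The wrist view shows the near rim centred on about (315,200) with the fins at (285,235) and (372,262). The spare jar is at (455,295).

```bash
cat >> h.py <<'E'
def wrays(c):
    K=c["K"];v,u=np.mgrid[:400,:640].astype(float)
    x=(u-K[0,2]);y=(v-K[1,2]);r=np.hypot(x,y)+1e-9;t=r/K[0,0]
    d=np.stack([np.sin(t)*x/r,np.sin(t)*y/r,np.cos(t)],-1)
    T=c["tool_from_camera"];R=c["R"]
    o=R@T[:3,3]+c["p"];return o,d@(R@T[:3,:3]).T,d
def wpts(c):
    o,D,d=wrays(c);return o+D*(c["range_z"]/d[...,2])[...,None]
def circ(P):
    Q=np.c_[2*P,np.ones(len(P))];s=np.linalg.lstsq(Q,(P**2).sum(1),rcond=None)[0];return s[:2],np.sqrt(s[2]+s[0]**2+s[1]**2)
E
python3 - <<'E'
from h import *
c=dict(np.load("w2.npz"));W=wpts(c);z=W[...,2];z[c["range_z"]==0]=-1
o=np.array([.5625,.072]);
ro,D,d=wrays(c);im=c["image"].astype(int)
P56=ro+D*((.056-ro[2])/D[...,2])[...,None]
m=(abs(z-.056)<.004)&(np.hypot(*(np.moveaxis(P56[...,:2]-o,-1,0)))<.13)
print(m.sum(),np.median(z[m]))
for it in range(3):
    R=np.hypot(P56[...,0]-o[0],P56[...,1]-o[1]);A=np.degrees(np.arctan2(P56[...,1]-o[1],P56[...,0]-o[0]))%360
    # outermost per angle bin
    E=[]
    for a in range(120,240,3):
        q=m&(A>a)&(A<a+3)
        if q.sum()>5:
            i=np.argmax(np.where(q,R,0));E.append(P56.reshape(-1,3)[i,:2])
    E=np.array(E);f=circ(E);res=np.hypot(*(E-f[0]).T)-f[1];E2=E[abs(res)<.003];f=circ(E2);print(f,len(E2),(np.hypot(*(E2-f[0]).T)-f[1]).std())
    # fixed radius .12
    from scipy.optimize import least_squares
    s=least_squares(lambda x:np.hypot(E2[:,0]-x[0],E2[:,1]-x[1])-.12,f[0],loss="soft_l1",f_scale=.001);print("fixed R",s.x)
    o=s.x
# bright rim inner edge check radius ~.098
R=np.hypot(P56[...,0]-o[0],P56[...,1]-o[1])
# fins
P=ro+D*((.081-ro[2])/D[...,2])[...,None];R=np.hypot(P[...,0]-o[0],P[...,1]-o[1]);A=np.degrees(np.arctan2(P[...,1]-o[1],P[...,0]-o[0]))%360
m=(R>.075)&(R<.093)&(im.sum(-1)>450)&(abs(z-.078)<.006);print(np.sort(A[m]).round(1)[::6], np.degrees(np.angle(np.exp(1j*np.radians(A[m]*6)).mean()))/6)
# fingertips
v,u=np.mgrid[:400,:640]
T=c["tool_from_camera"];X=(d*(c["range_z"]/d[...,2])[...,None])@T[:3,:3].T+T[:3,3]
m=(abs(X[...,0])<.05)&(X[...,2]>-.03)&(X[...,2]<.005)&(abs(X[...,1])<.04);print("tips",X[m].min(0),X[m].max(0))
for zz in (-.04,-.05,-.06,-.07,-.08):
    m=(abs(X[...,2]-zz)<.005)&(abs(X[...,1])<.06)&(abs(X[...,0])<.08)
    if m.any():print(zz,X[m].min(0),X[m].max(0))
c=dict(np.load("scene2.npz"));W=pts(c);z=W[...,2];o2=np.array([.5638,.077]);R=np.hypot(W[...,0]-o2[0],W[...,1]-o2[1])
m=(z>.113)&(z<.1235)&(R<.03);print("knob scene",W[m].mean(0)); k=W[m].mean(0)
m=(z>.124)&(z<.135)&(R>.03)&(R<.09);p=W[m].mean(0)-k;print("tall",m.sum(),np.degrees(np.arctan2(p[1],p[0])),np.hypot(p[0],p[1]))
E
```

```text
12475 0.057106982157149266
(array([0.56219801, 0.07099872]), np.float64(0.11829955562792767)) 40 0.000291671667504214
fixed R [0.56418555 0.07097288]
(array([0.56224175, 0.0710934 ]), np.float64(0.11830803712028333)) 40 0.00032580952586123556
fixed R [0.56422497 0.07107046]
(array([0.56224175, 0.0710934 ]), np.float64(0.11830803712028333)) 40 0.00032580952586123556
fixed R [0.56422497 0.07107046]
[138.  138.5 138.8 139.  139.2 139.4 139.7 139.9 140.1 140.3 140.5 198.4
 198.8 199.  199.2 199.3 199.5 199.7 199.9 200.1 200.2 200.4 200.6 200.9] 19.65543955301217
tips [-0.01462479 -0.01073099 -0.02997157] [ 0.01290663 -0.00442276 -0.00412949]
-0.04 [-0.02710289 -0.01280052 -0.04499627] [ 0.02499641  0.01234525 -0.03502972]
-0.05 [-0.03747727 -0.01314956 -0.0549984 ] [ 0.03561062  0.01387961 -0.04500351]
-0.06 [-0.04536159 -0.01452427 -0.06499793] [ 0.04298536  0.01043207 -0.05500913]
-0.07 [-0.05316124 -0.01681888 -0.07499952] [ 0.05223637  0.01071878 -0.06500541]
-0.08 [-0.06127903 -0.01723234 -0.08499869] [ 0.05971144  0.01115722 -0.07500134]
knob scene [0.56478419 0.07842414 0.11763047]
tall 35 -71.28265937913132 0.058986875025315494
```

The axis is at (0.563, 0.071). The top view gives (0.562, 0.071), and the rim reads z = 0.057 against the given 0.056. The shut tips are ±13.5 mm in x by ±11 mm in y. Next I descend behind the fin at 200°, turned so that the stroke runs along tool −x.

Emit:
apply_moves(
  series="-0.002 0.007 0.01 0 0 -6; -0.004 0.014 0.03 0 0 -12; -0.0055 0.02 0.05 0 0 -16; -0.0055 0.02 0.07 0 0 -16; -0.0055 0.02 0.09 0 0 -16; -0.0055 0.02 0.105 0 0 -16; -0.0055 0.02 0.114 0 0 -16; -0.0055 0.02 0.114 0 0 -16; -0.0055 0.02 0.114 0 0 -16; -0.0055 0.02 0.114 0 0 -16",
)

```text
time: 3.33
eef_pos: [0.4662, 0.0642, 0.0681]
orientation: [[-0.342, 0.94, 0.001], [0.94, 0.342, 0.0], [-0.0, 0.001, -1.0]]
ft_force: [1.0, 0.2, 0.0]
finger_gap: 0.0002
```

Run:
```python
from station import *
from h import *
s=state();print(s["time"],s["eef_pos"],s["orientation"][:,0],s["ft_force"])
o=np.array([.563,.071]);d=s["eef_pos"][:2]-o;print(np.hypot(*d),np.degrees(np.arctan2(d[1],d[0]))%360)
c=capture("wrist");cv2.imwrite("pics/w3.png",c["image"][:,:,::-1])
```

```text
3.3333 [0.46623188 0.06415903 0.0680838 ] [-3.42354886e-01  9.39570690e-01 -2.25292342e-04] [1.01924935 0.18142288 0.00706412]
0.09700962518460683 184.04376747776632
```

View pics/w3.png

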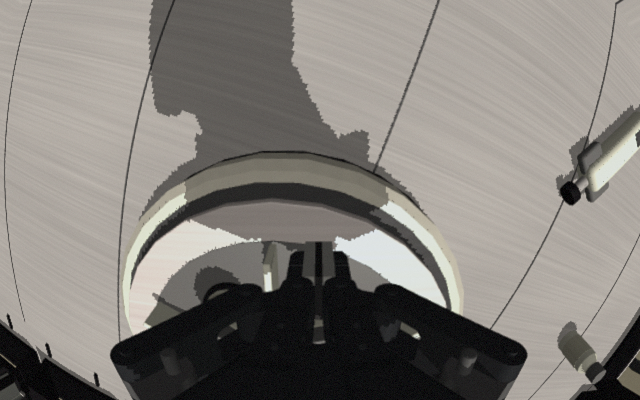

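The wrist view shows the fin just left of the fingertips, at about (270,262), with clear space between. Flick now at about 0.12 m/s, then retreat up and outward.

Emit:
apply_moves(
  series="-0.004 0 0 0 0 0; -0.012 0 0 0 0 0; -0.022 0 0 0 0 0; -0.032 0 0 0 0 0; -0.042 0 0 0 0 0; -0.051 0 0 0 0 0; -0.055 -0.012 -0.02 0 0 0; -0.05 -0.022 -0.05 0 0 0; -0.04 -0.022 -0.055 0 0 0; -0.027 -0.022 -0.055 0 0 0",
)

```text
time: 4.22
eef_pos: [0.4557, 0.0297, 0.1242]
orientation: [[-0.339, 0.941, 0.004], [0.941, 0.339, 0.0], [-0.001, 0.004, -1.0]]
ft_force: [0.5, 0.5, -0.5]
finger_gap: -0.0
```

```bash
cat > track.py <<'E'
from station import *
from h import *
import json,sys
o=np.array([.5622,.0709])
c=capture("top");t=state()["time"]   # picture is of the moment at which call begins
t0=t-.05
W=pts(c);z=W[...,2];im=c["image"].astype(int)
D=W[...,:2]-o;R=np.hypot(D[...,0],D[...,1]);R[c["range_z"]==0]=9
m=(z>.124)&(z<.136)&(R>.035)&(R<.08);p=W[m].mean(0)[:2]-o if m.sum()>8 else None
a=None
if p is not None:a=np.degrees(np.arctan2(p[1],p[0]));print("tall n",m.sum(),"ang",a,"r",np.hypot(*p))
U=np.stack(np.meshgrid(np.arange(640),np.arange(400)),-1).reshape(-1,2)
P=plane(c,U,.081)[:,:2].reshape(400,640,2)-o
RR=np.hypot(P[...,0],P[...,1]);A=np.degrees(np.arctan2(P[...,1],P[...,0]))
m=(RR>.074)&(RR<.092)&(im.sum(-1)>420)&(z>.07)&(z<.09)
f=np.degrees(np.angle(np.exp(1j*np.radians(A[m]*6)).mean()))/6 if m.sum() else None
print("t",t0,"now",t,"fins n",m.sum(),"mod60",f,"coh",abs(np.exp(1j*np.radians(A[m]*6)).mean()) if m.sum() else 0)
if a is not None and f is not None:
    b=f+30; b+=60*round((a-b)/60); print("carousel deg (mod360)",b-24.8, "diff",a-b)
cv2.imwrite(f"pics/t{t0:.2f}.png",cv2.resize(c["image"][110:260,220:400,::-1],None,fx=3,fy=3))
E
python3 track.py
```

```text
tall n 45 ang -0.6190163884183639 r 0.05768911390619758
t 4.2167 now 4.2667 fins n 23 mod60 29.514250059606212 coh 0.9981870305560314
carousel deg (mod360) -25.28574994039379 diff -0.133266448024576
```

Emit:
apply_moves(
  series="0 0 0 0 0 0; 0 0 0 0 0 0; 0 0 0 0 0 0; 0 0 0 0 0 0",
)

```text
time: 4.6
eef_pos: [0.4542, 0.0303, 0.1219]
orientation: [[-0.342, 0.94, -0.001], [0.94, 0.342, -0.0], [-0.0, -0.001, -1.0]]
ft_force: [-1.2, -0.6, -0.5]
finger_gap: 0.0002
```

```bash
python3 track.py
```

```text
tall n 49 ang 38.103073246000136 r 0.0570738951018106
t 4.6000000000000005 now 4.65 fins n 26 mod60 8.424507331888327 coh 0.9972345931366615
carousel deg (mod360) 13.624507331888328 diff -0.32143408588819256
```

The carousel turns at about 101°/s and was released near −55°, so turn 2 or 3 leaves ample free spin. While it spins, I'll press on empty deck at about (0.43, −0.12) to learn the arm's press stiffness and height offset.

Emit:
apply_moves(
  series="-0.03 -0.018 0 0 0 0; -0.066 -0.037 0 0 0 0; -0.1 -0.055 0.02 0 0 0; -0.13 -0.073 0.05 0 0 0; -0.133 -0.074 0.085 0 0 0; -0.133 -0.074 0.11 0 0 0; -0.133 -0.074 0.116 0 0 0; -0.133 -0.074 0.118 0 0 0; -0.133 -0.074 0.118 0 0 0; -0.133 -0.074 0.118 0 0 0; -0.133 -0.074 0.118 0 0 0",
)

```text
time: 5.57
eef_pos: [0.4315, -0.1191, 0.0057]
orientation: [[-0.343, 0.939, 0.003], [0.939, 0.343, -0.0], [-0.001, 0.002, -1.0]]
ft_force: [-0.1, -0.1, -0.6]
finger_gap: 0.0002
```

```bash
python3 track.py
```

```text
tall n 47 ang 134.55874931796257 r 0.05745842654642085
t 5.5667 now 5.6167 fins n 38 mod60 -15.82762257397299 coh 0.99692383985139
carousel deg (mod360) 109.372377426027 diff 0.38637189193556765
```

Emit:
apply_moves(
  series="0 0 0.003 0 0 0; 0 0 0.006 0 0 0",
)

```text
time: 5.78
eef_pos: [0.4312, -0.1193, -0.0004]
orientation: [[-0.343, 0.939, 0.002], [0.939, 0.343, -0.0], [-0.001, 0.002, -1.0]]
ft_force: [-15.6, 5.1, 100.2]
finger_gap: -0.0002
```

Emit:
apply_moves(
  series="0 0 0 0 0 0",
)

```text
time: 5.87
eef_pos: [0.4311, -0.1193, -0.0]
orientation: [[-0.343, 0.939, 0.002], [0.939, 0.343, -0.0], [-0.001, 0.002, -1.0]]
ft_force: [-3.6, 1.6, 28.6]
finger_gap: -0.0
```

Emit:
apply_moves(
  series="0 0 0 0 0 0; 0 0 0 0 0 0",
)

```text
time: 6.03
eef_pos: [0.4311, -0.1193, -0.0]
orientation: [[-0.343, 0.939, 0.002], [0.939, 0.343, -0.0], [-0.001, 0.002, -1.0]]
ft_force: [-3.7, 1.3, 27.5]
finger_gap: -0.0001
```

Useful warning: a 36 mm/s contact peaks at 100 N. I'll lift in small steps to get the stiffness and zero, then touch the rim much more slowly.

Emit:
apply_moves(
  series="0 0 -0.001 0 0 0; 0 0 -0.001 0 0 0; 0 0 -0.001 0 0 0",
)

```text
time: 6.28
eef_pos: [0.4309, -0.1193, 0.0]
orientation: [[-0.343, 0.939, 0.001], [0.939, 0.343, -0.0], [-0.001, 0.001, -1.0]]
ft_force: [-2.3, 1.1, 15.8]
finger_gap: -0.0001
```

Emit:
apply_moves(
  series="0 0 -0.001 0 0 0; 0 0 -0.001 0 0 0; 0 0 -0.001 0 0 0",
)

```text
time: 6.53
eef_pos: [0.4301, -0.1193, 0.0002]
orientation: [[-0.343, 0.939, -0.0], [0.939, 0.343, -0.0], [0.0, -0.0, -1.0]]
ft_force: [-0.8, -0.7, 0.2]
finger_gap: 0.0001
```

Emit:
apply_moves(
  series="0 0 -0.002 0 0 0; 0 0 -0.002 0 0 0; 0 0 -0.002 0 0 0; 0 0 -0.002 0 0 0",
)

```text
time: 6.87
eef_pos: [0.4302, -0.1193, 0.0023]
orientation: [[-0.342, 0.94, 0.0], [0.94, 0.342, -0.0], [-0.0, -0.0, -1.0]]
ft_force: [0.0, 0.1, 0.0]
finger_gap: -0.0003
```

Emit:
apply_moves(
  series="0 0 0.001 0 0 0; 0 0 0.001 0 0 0; 0 0 0.001 0 0 0",
)

```text
time: 7.12
eef_pos: [0.4301, -0.1193, 0.0012]
orientation: [[-0.343, 0.939, -0.0], [0.939, 0.343, 0.0], [0.0, -0.0, -1.0]]
ft_force: [-0.2, -0.2, 0.3]
finger_gap: -0.0001
```

Emit:
apply_moves(
  series="0 0 0.001 0 0 0",
)

```text
time: 7.2
eef_pos: [0.4303, -0.1193, 0.0003]
orientation: [[-0.343, 0.939, 0.0], [0.939, 0.343, -0.0], [-0.0, 0.0, -1.0]]
ft_force: [-0.8, -0.5, 1.0]
finger_gap: 0.0
```

Emit:
apply_moves(
  series="0 0 0 0 0 0",
)

```text
time: 7.28
eef_pos: [0.4301, -0.1193, 0.0002]
orientation: [[-0.343, 0.939, -0.0], [0.939, 0.343, 0.0], [0.0, -0.0, -1.0]]
ft_force: [-0.3, 0.1, 0.0]
finger_gap: 0.0004
```

```bash
python3 track.py
```

```text
tall n 42 ang -64.72249703817837 r 0.05768356926847083
t 7.2833000000000006 now 7.3333 fins n 33 mod60 25.438268297521763 coh 0.9978588500255302
carousel deg (mod360) -89.36173170247824 diff -0.16076533570013396
```

Steady stiffness is about 15 N/mm. The reading sits 0.2 mm above the command, and deck contact is at z = 0.000, so the height reading can be trusted. The wheel slows by about 3.8°/s², so the third pass (1080°) should come at about 45°/s. Moving back to hover over the rim at 200°.

Emit:
apply_moves(
  series="0 0 -0.03 0 0 0; 0 0 -0.07 0 0 0; 0.02 0.01 -0.1 0 0 0; 0.055 0.03 -0.1 0 0 0; 0.09 0.05 -0.1 0 0 0; 0.12 0.067 -0.1 0 0 0; 0.133 0.075 -0.1 0 0 0; 0.133 0.075 -0.1 0 0 0; 0.133 0.075 -0.1 0 0 0; 0.133 0.075 -0.1 0 0 0",
)

```text
time: 8.17
eef_pos: [0.4546, 0.03, 0.1002]
orientation: [[-0.341, 0.94, -0.001], [0.94, 0.341, -0.001], [-0.001, -0.001, -1.0]]
ft_force: [-0.2, 0.4, 0.2]
finger_gap: -0.0
```

```bash
python3 track.py; python3 -c "
from station import *
print(state()['eef_pos'])"
```

```text
tall n 44 ang 13.748362769069724 r 0.05687229752731657
t 8.166699999999999 now 8.2167 fins n 28 mod60 -15.610410871265879 coh 0.9960386737689252
carousel deg (mod360) -10.41041087126588 diff -0.6412263596643974
[0.45462269 0.02966252 0.10017496]
```

Emit:
apply_moves(
  series="0 0 0.01 0 0 0; 0 0 0.02 0 0 0; 0 0 0.026 0 0 0; 0 0 0.026 0 0 0; 0 0 0.026 0 0 0; 0 0 0.026 0 0 0; 0 0 0.026 0 0 0; 0 0 0.026 0 0 0; 0 0 0.026 0 0 0; 0 0 0.026 0 0 0; 0 0 0.026 0 0 0; 0 0 0.026 0 0 0",
)

```text
time: 9.22
eef_pos: [0.4551, 0.0314, 0.0744]
orientation: [[-0.343, 0.939, 0.0], [0.939, 0.343, 0.0], [-0.0, 0.0, -1.0]]
ft_force: [0.1, 0.2, 0.3]
finger_gap: 0.0003
```

```bash
python3 track.py; python3 -c "
from station import *
print(state()['eef_pos'])"
```

```text
tall n 45 ang 105.37293205383878 r 0.05705711333940518
t 9.2167 now 9.2667 fins n 30 mod60 14.500388363384625 coh 0.99652776287151
carousel deg (mod360) 79.70038836338462 diff 0.8725436904541652
[0.45510209 0.03137328 0.07435421]
```

Emit:
apply_moves(
  series="0 0 0 0 0 0; 0 0 0 0 0 0; 0 0 0 0 0 0; 0 0 0 0 0 0; 0 0 0 0 0 0; 0 0 0 0 0 0; 0 0 0 0 0 0; 0 0 0 0 0 0; 0 0 0 0 0 0; 0 0 0 0 0 0; 0 0 0 0 0 0; 0 0 0 0 0 0",
)

```text
time: 10.27
eef_pos: [0.4551, 0.0314, 0.0743]
orientation: [[-0.343, 0.939, 0.0], [0.939, 0.343, -0.0], [-0.0, 0.0, -1.0]]
ft_force: [0.2, 0.4, 0.5]
finger_gap: 0.0001
```

Emit:
apply_moves(
  series="0 0 0 0 0 0; 0 0 0 0 0 0; 0 0 0 0 0 0; 0 0 0 0 0 0; 0 0 0 0 0 0; 0 0 0 0 0 0; 0 0 0 0 0 0; 0 0 0 0 0 0; 0 0 0 0 0 0; 0 0 0 0 0 0; 0 0 0 0 0 0; 0 0 0 0 0 0",
)

```text
time: 11.27
eef_pos: [0.4551, 0.0313, 0.0743]
orientation: [[-0.343, 0.94, 0.0], [0.94, 0.343, -0.0], [-0.0, 0.0, -1.0]]
ft_force: [1.0, -1.1, 0.2]
finger_gap: -0.0002
```

```bash
python3 track.py
```

```text
tall n 44 ang -90.61618405358826 r 0.057812366361315835
t 11.2667 now 11.3167 fins n 21 mod60 -0.9418233055808978 coh 0.9970296919847023
carousel deg (mod360) -115.7418233055809 diff 0.32563925199264077
```

Emit:
apply_moves(
  series="0 0 0 0 0 0; 0 0 0 0 0 0; 0 0 0 0 0 0; 0 0 0 0 0 0; 0 0 0 0 0 0; 0 0 0 0 0 0; 0 0 0 0 0 0; 0 0 0 0 0 0; 0 0 0 0 0 0; 0 0 0 0 0 0; 0 0 0 0 0 0; 0 0 0 0 0 0",
)

```text
time: 12.32
eef_pos: [0.4551, 0.0313, 0.0743]
orientation: [[-0.343, 0.939, 0.0], [0.939, 0.343, -0.0], [-0.0, 0.0, -1.0]]
ft_force: [0.2, -0.1, -0.2]
finger_gap: -0.0001
```

Emit:
apply_moves(
  series="0 0 0 0 0 0; 0 0 0 0 0 0; 0 0 0 0 0 0; 0 0 0 0 0 0; 0 0 0 0 0 0; 0 0 0 0 0 0; 0 0 0 0 0 0; 0 0 0 0 0 0; 0 0 0 0 0 0; 0 0 0 0 0 0; 0 0 0 0 0 0; 0 0 0 0 0 0",
)

```text
time: 13.32
eef_pos: [0.4551, 0.0314, 0.0743]
orientation: [[-0.343, 0.939, 0.0], [0.939, 0.343, 0.0], [-0.0, 0.0, -1.0]]
ft_force: [0.0, 0.7, 0.4]
finger_gap: -0.0003
```

```bash
python3 track.py
```

```text
tall n 45 ang 59.49976950229806 r 0.05707611022029915
t 13.316699999999999 now 13.3667 fins n 26 mod60 29.411809403207304 coh 0.9986736663647402
carousel deg (mod360) 34.6118094032073 diff 0.08796009909075764
```

Emit:
apply_moves(
  series="0 0 0 0 0 0; 0 0 0 0 0 0; 0 0 0 0 0 0; 0 0 0 0 0 0; 0 0 0 0 0 0; 0 0 0 0 0 0; 0 0 0 0 0 0; 0 0 0 0 0 0; 0 0 0 0 0 0; 0 0 0 0 0 0; 0 0 0 0 0 0; 0 0 0 0 0 0",
)

```text
time: 14.37
eef_pos: [0.4551, 0.0314, 0.0743]
orientation: [[-0.343, 0.939, 0.0], [0.939, 0.343, -0.0], [-0.0, 0.0, -1.0]]
ft_force: [-0.0, 0.4, 0.6]
finger_gap: -0.0002
```

```bash
python3 track.py
```

```text
tall n 35 ang 129.6073658772201 r 0.05988261229827909
t 14.3667 now 14.4167 fins n 26 mod60 -19.318713782446927 coh 0.9967005115781767
carousel deg (mod360) 105.88128621755307 diff -1.0739203403329611
```

```bash
cat > fit.py <<'E'
import numpy as np,sys
d=[(4.6,13.62),(5.5667,109.37),(7.2833,270.64),(8.1667,349.59),(9.2167,439.70),(11.2667,604.26),(13.3167,754.61),(14.3667,825.88)]
d+=eval(sys.argv[1]) if len(sys.argv)>1 else []
d=np.array(d)
for n,k in((2,len(d)),(3,len(d)),(2,6)):
    p=np.polyfit(d[-k:,0]-15,d[-k:,1],n);print(n,p,(np.polyval(p,d[-k:,0]-15)-d[-k:,1]).round(2))
    for T in(975,1255,1080,1440):
        r=np.roots(p-np.r_[np.zeros(n),T]);r=r[abs(r.imag)<1e-9].real;r=r[(r>-1)&(r<30)]
        if len(r):r=r.min();print("  ",T,"t",r+15,"v",np.polyval(np.polyder(p),r))
E
python3 fit.py
```

```text
2 [ -1.76920959  63.61034834 866.72883601] [ 0.2  -0.13 -0.13 -0.14 -0.02  0.33  0.03 -0.15]
   975 t 16.79135078118504 v 57.27179839395396
   1255 t 22.79303661860382 v 36.035318167956305
   1080 t 18.742292063253913 v 50.36855035980545
3 [ 7.35293003e-03 -1.64497617e+00  6.41722917e+01  8.67229040e+02] [ 0.03 -0.05  0.06 -0.03 -0.04  0.09 -0.1   0.05]
   975 t 16.758000441167713 v 58.45672813325403
   1255 t 22.399885795228712 v 41.03492207894685
   1080 t 18.65190142600978 v 52.4518944966442
   1440 t 28.015043753499278 v 25.089986436920533
2 [ -1.73994512  63.84001358 866.98530283] [ 0.1  -0.09 -0.12  0.14 -0.02 -0.02]
   975 t 16.77813206142845 v 57.65230919472887
   1255 t 22.68942182919435 v 37.08166968305594
   1080 t 18.712297965813406 v 50.92162416016513
   1440 t 30.657493793876604 v 9.353653898356342
```

Emit:
apply_moves(
  series="0 0 0 0 0 0; 0 0 0 0 0 0; 0 0 0 0 0 0; 0 0 0 0 0 0; 0 0 0 0 0 0; 0 0 0 0 0 0; 0 0 0 0 0 0; 0 0 0 0 0 0; 0 0 0 0 0 0; 0 0 0 0 0 0; 0 0 0 0 0 0; 0 0 0 0 0 0",
)

```text
time: 15.42
eef_pos: [0.4551, 0.0314, 0.0743]
orientation: [[-0.343, 0.939, 0.0], [0.939, 0.343, -0.0], [-0.0, 0.0, -1.0]]
ft_force: [0.0, 0.3, -0.2]
finger_gap: -0.0002
```

Emit:
apply_moves(
  series="0 0 0 0 0 0; 0 0 0 0 0 0; 0 0 0 0 0 0; 0 0 0 0 0 0; 0 0 0 0 0 0; 0 0 0 0 0 0",
)

```text
time: 15.92
eef_pos: [0.455, 0.0313, 0.0743]
orientation: [[-0.343, 0.939, -0.0], [0.939, 0.343, -0.0], [0.0, -0.0, -1.0]]
ft_force: [0.6, 0.3, 0.6]
finger_gap: 0.0001
```

```bash
python3 track.py
```

```text
t 15.916699999999999 now 15.9667 fins n 26 mod60 19.48632328739146 coh 0.9970426066032314
```

Emit:
apply_moves(
  series="0 0 0.005 0 0 0; 0 0 0.01 0 0 0; 0 0 0.013 0 0 0; 0 0 0.015 0 0 0; 0 0 0.015 0 0 0; 0 0 0.015 0 0 0",
)

```text
time: 16.47
eef_pos: [0.4549, 0.0313, 0.0591]
orientation: [[-0.343, 0.939, -0.0], [0.939, 0.343, -0.0], [0.0, -0.0, -1.0]]
ft_force: [0.3, 0.2, -0.1]
finger_gap: 0.0003
```

```bash
python3 track.py;python3 -c "
from station import *
print(state()['eef_pos'],state()['ft_force'])"
```

```text
tall n 40 ang -96.11838904450987 r 0.05694492216034415
t 16.4667 now 16.5167 fins n 24 mod60 -7.217824397307403 coh 0.9969134094375136
carousel deg (mod360) -122.0178243973074 diff 1.0994353527975278
[0.45505037 0.03133922 0.05925945] [-1.03675483  0.75498799 -0.63602864]
```

```bash
python3 fit.py "[(15.9167,924.69),(16.4667,957.98)]"
```

```text
2 [ -1.74298494  63.9359323  867.50936451] [ 0.43 -0.09 -0.3  -0.36 -0.25  0.26  0.34  0.44 -0.04 -0.45]
   975 t 16.76627213551283 v 57.77876084075031
   1255 t 22.660324474356187 v 37.23227194385066
   1080 t 18.695869330271545 v 51.05224314827613
   1440 t 30.52391227380799 v 9.820041762851247
3 [ 7.80291275e-03 -1.63728050e+00  6.42072566e+01  8.67257671e+02] [ 0.02 -0.05  0.07 -0.02 -0.04  0.07 -0.11  0.06  0.06 -0.05]
   975 t 16.756012800255284 v 58.52926829352366
   1255 t 22.378303799979214 v 41.320907614312006
   1080 t 18.64655861526131 v 52.57765307755172
   1440 t 27.90689084189068 v 25.84246615289603
2 [ -1.68525584  64.19288033 867.34613144] [ 0.03 -0.05 -0.09  0.14  0.09 -0.11]
   975 t 16.758191805354773 v 58.266874325710575
   1255 t 22.525801194412505 v 38.827079550990575
   1080 t 18.665457139395336 v 51.83841425262929
   1440 t 29.257280572986666 v 16.138549724750042
```

The cubic fit holds to 0.1°. Waiting one more turn (1440°, at about 25°/s, t ≈ 28 s) halves the timing error, so I'll rise again and let the tall bottle pass once more.

Emit:
apply_moves(
  series="0 0 -0.005 0 0 0; 0 0 -0.01 0 0 0; 0 0 -0.015 0 0 0; 0 0 -0.015 0 0 0; 0 0 -0.015 0 0 0; 0 0 -0.015 0 0 0; 0 0 -0.015 0 0 0; 0 0 -0.015 0 0 0; 0 0 -0.015 0 0 0; 0 0 -0.015 0 0 0; 0 0 -0.015 0 0 0; 0 0 -0.015 0 0 0",
)

```text
time: 17.52
eef_pos: [0.455, 0.0314, 0.0742]
orientation: [[-0.343, 0.94, -0.0], [0.94, 0.343, -0.0], [0.0, -0.0, -1.0]]
ft_force: [-0.2, 0.3, -0.7]
finger_gap: -0.0002
```

Emit:
apply_moves(
  series="0 0 0 0 0 0; 0 0 0 0 0 0; 0 0 0 0 0 0; 0 0 0 0 0 0; 0 0 0 0 0 0; 0 0 0 0 0 0; 0 0 0 0 0 0; 0 0 0 0 0 0; 0 0 0 0 0 0; 0 0 0 0 0 0; 0 0 0 0 0 0; 0 0 0 0 0 0",
)

```text
time: 18.52
eef_pos: [0.4551, 0.0314, 0.0743]
orientation: [[-0.343, 0.939, -0.0], [0.939, 0.343, -0.0], [-0.0, -0.0, -1.0]]
ft_force: [0.6, 0.4, -0.1]
finger_gap: -0.0002
```

```bash
python3 track.py
```

```text
tall n 44 ang 18.349604627053786 r 0.05733023504338782
t 18.5167 now 18.5667 fins n 26 mod60 -11.41292887856485 coh 0.9971279014328492
carousel deg (mod360) -6.212928878564849 diff -0.23746649438136558
```

Emit:
apply_moves(
  series="0 0 0 0 0 0; 0 0 0 0 0 0; 0 0 0 0 0 0; 0 0 0 0 0 0; 0 0 0 0 0 0; 0 0 0 0 0 0; 0 0 0 0 0 0; 0 0 0 0 0 0; 0 0 0 0 0 0; 0 0 0 0 0 0; 0 0 0 0 0 0; 0 0 0 0 0 0",
)

```text
time: 19.57
eef_pos: [0.4551, 0.0313, 0.0743]
orientation: [[-0.343, 0.94, 0.0], [0.94, 0.343, 0.0], [-0.0, 0.0, -1.0]]
ft_force: [0.0, -0.3, 0.1]
finger_gap: 0.0001
```

Emit:
apply_moves(
  series="0 0 0 0 0 0; 0 0 0 0 0 0; 0 0 0 0 0 0; 0 0 0 0 0 0; 0 0 0 0 0 0; 0 0 0 0 0 0; 0 0 0 0 0 0; 0 0 0 0 0 0; 0 0 0 0 0 0; 0 0 0 0 0 0; 0 0 0 0 0 0; 0 0 0 0 0 0",
)

```text
time: 20.57
eef_pos: [0.4551, 0.0314, 0.0743]
orientation: [[-0.343, 0.94, 0.0], [0.94, 0.343, 0.0], [-0.0, 0.0, -1.0]]
ft_force: [0.4, -0.7, 0.2]
finger_gap: 0.0
```

```bash
python3 track.py
```

```text
tall n 48 ang 122.14117626226877 r 0.05836111387515063
t 20.5667 now 20.6167 fins n 25 mod60 -28.547637537789004 coh 0.9985623330598505
carousel deg (mod360) 96.652362462211 diff 0.6888138000577726
```

Emit:
apply_moves(
  series="0 0 0 0 0 0; 0 0 0 0 0 0; 0 0 0 0 0 0; 0 0 0 0 0 0; 0 0 0 0 0 0; 0 0 0 0 0 0; 0 0 0 0 0 0; 0 0 0 0 0 0; 0 0 0 0 0 0; 0 0 0 0 0 0; 0 0 0 0 0 0; 0 0 0 0 0 0",
)

```text
time: 21.62
eef_pos: [0.4551, 0.0313, 0.0743]
orientation: [[-0.343, 0.939, 0.0], [0.939, 0.343, -0.0], [-0.0, 0.0, -1.0]]
ft_force: [0.0, -0.3, -0.5]
finger_gap: -0.0002
```

Emit:
apply_moves(
  series="0 0 0 0 0 0; 0 0 0 0 0 0; 0 0 0 0 0 0; 0 0 0 0 0 0; 0 0 0 0 0 0; 0 0 0 0 0 0; 0 0 0 0 0 0; 0 0 0 0 0 0; 0 0 0 0 0 0; 0 0 0 0 0 0; 0 0 0 0 0 0; 0 0 0 0 0 0",
)

```text
time: 22.62
eef_pos: [0.455, 0.0313, 0.0743]
orientation: [[-0.343, 0.939, -0.0], [0.939, 0.343, -0.0], [-0.0, -0.0, -1.0]]
ft_force: [0.3, -0.5, -0.2]
finger_gap: 0.0001
```

```bash
python3 track.py
```

```text
t 22.616699999999998 now 22.6667 fins n 22 mod60 1.9676934441957241 coh 0.9974537615075229
```

```bash
cat >> fit.py <<'E'
from scipy.integrate import solve_ivp
from scipy.optimize import least_squares
def sim(x,t):
    s=solve_ivp(lambda t,y:[y[1],-(x[2]+x[3]*y[1])],(4.6,40),x[:2],dense_output=True,rtol=1e-8);return s.sol(t)
r=least_squares(lambda x:sim(x,d[:,0])[0]-d[:,1],[13.6,100,2.3,.015]);print("model",r.x,r.fun.round(2))
from scipy.optimize import brentq
for T in(1320,1380,1400,1420,1440):
    t=brentq(lambda t:sim(r.x,t)[0]-T,20,38);print(T,t,sim(r.x,t)[1])
E
python3 fit.py "[(15.9167,924.69),(16.4667,957.98),(18.5167,1073.79),(20.5667,1176.65),(22.6167,1267.17)]"
```

```text
2 [ -1.65352511  64.75506501 867.91327556] [ 2.    0.55 -0.89 -1.38 -1.59 -1.14 -0.38  0.36  1.19  1.35  1.4   0.5
 -1.96]
   975 t 16.73015749103601 v 59.03334731053263
   1255 t 22.36149060894592 v 40.41024593366279
   1080 t 18.607535895256042 v 52.82476266237169
   1440 t 28.462734431841945 v 20.233126260627806
3 [ 9.20484546e-03 -1.61578910e+00  6.42820129e+01  8.67246318e+02] [-0.02 -0.03  0.12  0.01 -0.04  0.   -0.19  0.01  0.13  0.1  -0.07 -0.05
  0.02]
   975 t 16.752711443555434 v 58.70282063079739
   1255 t 22.32420068230122 v 42.09463754916457
   1080 t 18.63492892559387 v 52.90031868063497
   1440 t 27.632602853591287 v 27.865569992012617
2 [ -1.52191296  64.09904714 867.15975042] [ 0.08 -0.05 -0.08 -0.03  0.17 -0.08]
   975 t 16.755577841880246 v 58.75537379468926
   1255 t 22.324376145615588 v 41.8049211659619
   1080 t 18.634049547427573 v 53.037632924468305
   1440 t 27.868814843184737 v 24.928614937921665
model [1.35673170e+01 1.00928980e+02 2.15699407e+00 1.66384726e-02] [-0.05 -0.02  0.14  0.03 -0.03 -0.01 -0.22 -0.02  0.13  0.1  -0.03 -0.01
 -0.01]
1320 23.960792492539348 37.430820723337824
1380 25.671379302066672 32.74278676806987
1400 26.298363400811105 31.057616335026843
1420 26.9611685334908 29.29518014435042
1440 27.666223383425702 27.441611564268207
```

Emit:
apply_moves(
  series="0 0 0 0 0 0; 0 0 0 0 0 0; 0 0 0 0 0 0; 0 0 0 0 0 0; 0 0 0 0 0 0; 0 0 0 0 0 0; 0 0 0.005 0 0 0; 0 0 0.01 0 0 0; 0 0 0.014 0 0 0; 0 0 0.016 0 0 0; 0 0 0.0165 0 0 0; 0 0 0.0168 0 0 0",
)

```text
time: 23.67
eef_pos: [0.4549, 0.0314, 0.0572]
orientation: [[-0.343, 0.939, -0.0], [0.939, 0.343, -0.0], [0.0, -0.0, -1.0]]
ft_force: [-0.0, -0.1, -0.0]
finger_gap: -0.0
```

Emit:
apply_moves(
  series="0 0 0 0 0 0; 0 0 0 0 0 0; 0 0 0 0 0 0; 0 0 0 0 0 0; 0 0 0 0 0 0; 0 0 0 0 0 0",
)

```text
time: 24.17
eef_pos: [0.4551, 0.0313, 0.0576]
orientation: [[-0.343, 0.939, 0.0], [0.939, 0.343, 0.0], [-0.0, 0.0, -1.0]]
ft_force: [0.9, 1.1, -0.0]
finger_gap: 0.0002
```

```bash
python3 track.py;python3 -c "
from station import *
print(state()['eef_pos'],state()['ft_force'])"
```

```text
tall n 48 ang -88.20688052135415 r 0.0582217119871168
t 24.1667 now 24.2167 fins n 22 mod60 2.228946368364582 coh 0.9977592963510507
carousel deg (mod360) -112.57105363163542 diff -0.43582688971872585
[0.4551235  0.03133291 0.057554  ] [-0.17265223 -0.40207211 -0.2655298 ]
```

Emit:
apply_moves(
  series="0 0 0 0 0 0; 0 0 0 0 0 0; 0 0 0 0 0 0; 0 0 0 0 0 0; 0 0 0 0 0 0; 0 0 0 0 0 0; 0 0 0 0 0 0; 0 0 0 0 0 0; 0 0 0 0 0 0; 0 0 0 0 0 0; 0 0 0 0 0 0; 0 0 0 0 0 0",
)

```text
time: 25.22
eef_pos: [0.4551, 0.0313, 0.0575]
orientation: [[-0.343, 0.94, 0.0], [0.94, 0.343, -0.0], [-0.0, -0.0, -1.0]]
ft_force: [-0.4, -0.4, 0.7]
finger_gap: -0.0
```

```bash
python3 track.py
```

```text
tall n 44 ang -50.636801526455976 r 0.05766913472324006
t 25.2167 now 25.2667 fins n 25 mod60 -20.463086007794455 coh 0.9969983901271269
carousel deg (mod360) -75.26308600779446 diff -0.1737155186615169
```

Emit:
apply_moves(
  series="0 0 0 0 0 0; 0 0 0 0 0 0; 0 0 0 0 0 0; 0 0 0 0 0 0; 0 0 0 0 0 0; 0 0 0 0 0 0; 0 0 0 0 0 0; 0 0 0 0 0 0; 0 0 0 0 0 0; 0 0 0 0 0 0; 0 0 0 0 0 0; 0 0 0 0 0 0",
)

```text
time: 26.27
eef_pos: [0.455, 0.0314, 0.0575]
orientation: [[-0.343, 0.939, -0.0], [0.939, 0.343, -0.0], [-0.0, -0.0, -1.0]]
ft_force: [0.2, 1.1, 0.1]
finger_gap: -0.0003
```

```bash
python3 track.py; python3 -c "
from station import *
print(state()['time'],state()['eef_pos'])"
```

```text
tall n 43 ang -17.032240147288118 r 0.05736095261069698
t 26.2667 now 26.3167 fins n 23 mod60 13.701595216613883 coh 0.9973618725646435
carousel deg (mod360) -41.098404783386115 diff -0.7338353639019992
26.3167 [0.45507524 0.03133415 0.0574995 ]
```

```bash
python3 fit.py "[(15.9167,924.69),(16.4667,957.98),(18.5167,1073.79),(20.5667,1176.65),(22.6167,1267.17),(24.1667,1327.43),(25.2167,1364.74),(26.2667,1398.90)]" | tail -8
```

```text
1440 t 27.696528897926463 v 26.79336219491656
model [1.35696987e+01 1.00924394e+02 2.16438142e+00 1.65439777e-02] [-0.05 -0.02  0.14  0.03 -0.03 -0.01 -0.21 -0.01  0.13  0.11 -0.04 -0.04
 -0.07  0.13 -0.02 -0.03]
1320 23.963059683128375 37.401793837172846
1380 25.675320628952147 32.70316939965882
1400 26.303128940576848 31.013473201406235
1420 26.966962735591714 29.245804116347855
1440 27.673323588292277 27.386090257893883
```

Predicted crossing of 1440° is t = 27.673, so contact should come just after row 16 from now.

Emit:
apply_moves(
  series="0 0 0 0 0 0; 0 0 0 0 0 0; 0 0 0 0 0 0; 0 0 0 0 0 0; 0 0 0 0 0 0; 0 0 0 0 0 0; 0 0 0 0 0 0; 0 0 0 0 0 0; 0 0 0 0 0 0; 0 0 0 0 0 0; 0 0 0 0 0 0; 0 0 0 0 0 0",
)

```text
time: 27.32
eef_pos: [0.4551, 0.0314, 0.0575]
orientation: [[-0.343, 0.94, 0.0], [0.94, 0.343, 0.0], [-0.0, 0.0, -1.0]]
ft_force: [-0.2, -0.2, -0.0]
finger_gap: 0.0001
```

Emit:
apply_moves(
  series="0 0 0 0 0 0; 0 0 0 0 0 0; 0 0 0.0004 0 0 0; 0 0 0.0014 0 0 0; 0 0 0.0021 0 0 0; 0 0 0.0022 0 0 0",
)

```text
time: 27.82
eef_pos: [0.4551, 0.0313, 0.0552]
orientation: [[-0.343, 0.939, 0.0], [0.939, 0.343, -0.0], [-0.0, 0.0, -1.0]]
ft_force: [0.2, -0.1, 1.3]
finger_gap: 0.0001
```

```bash
python3 track.py; python3 -c "
from station import *
print(state()['time'],state()['eef_pos'],state()['ft_force'])"
```

```text
tall n 42 ang 25.141945204113565 r 0.05725331243179229
t 27.8167 now 27.8667 fins n 23 mod60 -4.425725221232749 coh 0.9964633781843512
carousel deg (mod360) 0.7742747787672499 diff -0.4323295746536857
27.8667 [0.45510664 0.03134666 0.05526987] [-0.29273861 -0.07507982  1.44049383]
```

The rim is braking: it reads 0.8°, where a free spin would have reached 3.9°. Force is only 1.4 N, so I'll press a little harder at once.

Emit:
apply_moves(
  series="0 0 0.0006 0 0 0; 0 0 0.0006 0 0 0",
)

```text
time: 28.03
eef_pos: [0.455, 0.0313, 0.0547]
orientation: [[-0.343, 0.939, -0.0], [0.939, 0.343, -0.0], [-0.0, -0.0, -1.0]]
ft_force: [-0.7, 0.3, 2.4]
finger_gap: 0.0001
```

```bash
python3 track.py
```

```text
tall n 45 ang 25.335852233672288 r 0.05711291870207642
t 28.0333 now 28.0833 fins n 24 mod60 -4.462836951761116 coh 0.9964379189731483
carousel deg (mod360) 0.7371630482388838 diff -0.20131081456659672
```

Emit:
apply_moves(
  series="0 0 0 0 0 0; 0 0 0 0 0 0; 0 0 0 0 0 0",
)

```text
time: 28.33
eef_pos: [0.455, 0.0313, 0.0547]
orientation: [[-0.343, 0.939, 0.0], [0.939, 0.343, -0.0], [-0.0, -0.0, -1.0]]
ft_force: [-0.9, -0.7, 1.9]
finger_gap: -0.0003
```

```bash
python3 track.py
```

```text
tall n 43 ang 25.57762166877543 r 0.05715461935830126
t 28.333299999999998 now 28.3833 fins n 24 mod60 -4.462836951761116 coh 0.9964379189731483
carousel deg (mod360) 0.7371630482388838 diff 0.04045862053654403
```

It has come to rest at about +0.7° and is identical in two pictures 0.3 s apart. Lifting straight up gently, then outward.

Emit:
apply_moves(
  series="0 0 -0.002 0 0 0; 0 0 -0.006 0 0 0; 0 0 -0.015 0 0 0; 0 0 -0.03 0 0 0; 0 0 -0.06 0 0 0; 0 -0.01 -0.09 0 0 0; 0 -0.03 -0.12 0 0 0; 0 -0.05 -0.13 0 0 0; 0 -0.05 -0.13 0 0 0; 0 -0.05 -0.13 0 0 0; 0 -0.05 -0.13 0 0 0; 0 -0.05 -0.13 0 0 0",
)

```text
time: 29.38
eef_pos: [0.4084, 0.0145, 0.1843]
orientation: [[-0.343, 0.939, -0.0], [0.939, 0.343, -0.0], [0.0, -0.0, -1.0]]
ft_force: [0.4, 0.9, -0.2]
finger_gap: -0.0
```

```bash
python3 track.py
python3 - <<'E'
from station import *
import cv2
s=state();print(s["time"],s["eef_pos"],s["ft_force"])
cv2.imwrite("pics/end_top.png",capture("top")["image"][:,:,::-1]);cv2.imwrite("pics/end_scene.png",capture("scene")["image"][:,:,::-1])
E
```

```text
tall n 42 ang 24.982375562203558 r 0.057470553984909585
t 29.3833 now 29.4333 fins n 30 mod60 -4.494344116011819 coh 0.9963421456426179
carousel deg (mod360) 0.7056558839881824 diff -0.5232803217846254
29.4333 [0.40831077 0.01448408 0.18419269] [-0.24962513  0.07899262 -0.68520422]
```

View pics/end_top.png

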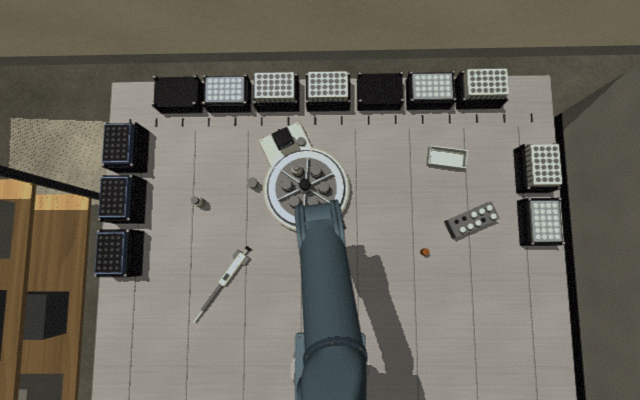

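View pics/end_scene.png

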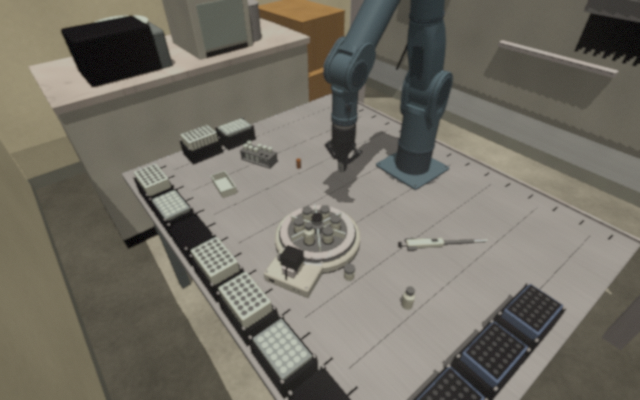

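The top view shows the tall bottle at about (294,161), in line between the knob at (305,184) and the reader at (283,138). All bystanders sit where they were at the start: jar (254,184), spare bottle (198,202), pipette (235,265), vial (425,252), trough and rack. The hand is well clear in both views.

```bash
python3 -c "
from station import *
print(hand_in())"
```

```text
the job is handed in; nothing more can be done
None
```

The carousel was flicked, spun freely and stopped with the tall bottle in front of the reader, and I handed the job in at about 29.5 s.

- **Spin:** I pushed one fin anticlockwise with the shut fingertips, which set it turning at about 1.8 rad/s. It then turned untouched for about four turns.
- **Stop:** I pressed a fingertip on the flat rim while it was still turning at about 27°/s.
- **Final position:** It came to rest about 0.7° past the reader's centre line, with roughly 0.5° of uncertainty in that line. After I withdrew the hand it read the same in a further picture.
- **Surroundings:** By eye in the final pictures, all the bystanders are where they started, and the hand is about 13 cm above the rim and outside it.

Some things disagreed or are worth knowing:

- **Reader direction:** I measured the reader at about 25° anticlockwise from world +x, in both overhead cameras. The brief says 40–95°; I used the measured value because the reader's size, height and distance matched.
- **Camera offset:** The scene camera placed the axis about 6 mm away from where the top and wrist cameras put it. I used the top and wrist value.
- **Deck press:** While the carousel spun, I pressed the fingertips on empty deck to learn the arm's stiffness. That gave a brief wrist force of about 100 N (limit 120 N). If the 40 N limit for the arm and gripper body also covers the fingertips, that press went over it.
- **Stopping force:** The reading on the rim was only 1.4 to 2.4 N, below the suggested 5–10 N, but it was enough to stop the carousel.

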